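Bolt the dust-box hatch behind its spring catch

ROBOT

A 6-joint arm with a two-finger parallel gripper is mounted at the origin on the work surface. World frame = base frame: x ahead of the robot, y to its left, z up, the work surface at z = 0. Lengths are in m, angles in rad, forces in N, time in s.
With the tool pointing down it reaches from about 0.35 to 0.925 m from the base axis. Payload 6.4 kg.
Tool frame: the origin (TCP) lies at the very end of the fingers, on their centre line; the grasp point (between the pads) lies 19 mm behind it; z points along the fingers, y is the direction in which the jaws open and shut (so a half turn about z gives the same grasp; the last joint's range is limited). The gripper opens to 85 mm and grips with 20 to 120 N. Pads are 22 mm wide; open, the fingers measure 114 mm over their backs; the gripper's body (76 mm by 85 mm) begins 54 mm behind the grasp point. The pads swing forward as they close: fully open they stand 13 mm farther back than shut.
Start: joints at [1.117, 0.245, 1.558, -0, 1.339, -0.174], TCP at [0.18, 0.625, 0.231] pointing down, gripper open.
Joint ranges: [-3.13, 3.13], [-1.02, 2.26], [0.13, 2.54], [-0.95, 4.09], [0.21, 2.88], [-2.74, 2.74]. Speed limits (rad/s): [2.57, 2.57, 3.14, 3.14, 3.14, 3.14].

INTERFACE

Orientations are given as a unit quaternion [w, x, y, z].
In Python, from bench import env gives the robot as it stands.
- The arm moves only by the shell command python3 -m creep 'ROWS'. ROWS is JSON, a list that holds one entry, the list of rows, each a list of 5 numbers: the finger opening in m, from 0 to 0.0854, then the shift along the tool's x, y, z in m, then the turn about the tool's z in degrees. In form: [[[fingers, x, y, z, spin], ...]]. A call has 1 to 8 rows; each row shifts and turns the pose as measured when the row begins, along the tool's axes as they then stand; what a row does not reach is not made up. A row lasts 1/12 s, in which the tool goes at most 41.7 mm and 7.16 degrees, less where a joint would pass 70% of its speed; a pose out of reach is approached as far as the arm can. A call is refused whole if a number of a shift passes 0.0417 or a number of a turn 7.16, either way. A call with a gripper value outside its range is refused whole. The fingers move at their own pace and stop on an object; the grip force is fixed at half the most. Time passes only in rows, so rows that do not move let the fingers close. It gives the time, the measured TCP pose, the force and the opening at its end, in the units of the state.
- env.state(): the state, without advancing time (a new reading comes with each control period).
- env.snapshot(name): name is "scene" or "side" or "wrist"; returns the picture (384x512x3 uint8, blue, green, red); there is no depth.
- env.camera_params(name): a dict with "vertical_fov" (degrees; the focal length in pixels is half the picture's height over the tangent of half this angle, whatever the lens; pixels are square), "cx", "cy" (the principal point, pixels), "R" (3x3) and "t" (3): a world point X has camera coordinates R X + t. Camera axes: x right, y down, z forward; pixel columns grow to the right and rows downward; lengths in m; the calibration is good to about 2 mm. A picture is of the moment at which its call begins: read the wrist's pose just before it. camera_params takes no time and is no camera call; for the wrist camera it gives the pose at the moment of the call.
- env.hand_in(): hands the job in, once; it reports no verdict.
The state is a dict: "t": time; "joint_pos": joint angles; "joint_velocities": joint speeds; "joint_efforts": joint torques, N m; "tool_pos": TCP position; "ee_rot": TCP orientation; "contact_force": force on the tool from outside, world axes, zero at the start; "ft_torque": the same for the moment, N m; "opening": opening from 0.0 (shut) to 1.0 (fully open).
Only numpy, scipy, OpenCV 4.12 (cv2) and the standard library are available. Lean on these libraries where they do the work, as an engineer would, in place of code of your own. Each camera call takes 0.05 s, during which the arm holds its last target.

TASK

Bolt the hatch of the polishing shop's dust box shut: with one fingertip press the long spring catch bar down and keep it down the whole way, while the other fingertip pushes the bolt's upright lug until the bolt is fully home in its keeper. Then lift off, so that the catch springs back up and locks the bolt. Grasp and lift nothing, and leave the loose things on and around the box where they are.

Things in the scene. Friction and masses are not known exactly. Their poses are not given: they have to be found in the camera images.
- dust_box: Fixed grey steel box, 200 (x) x 300 (y) x 50 high mm; place and yaw differ each time. Origin at bench level, z up. On its top, along its own y and 60 mm apart, lie the catch (line x = -30 mm) and the bolt (x = +30 mm), which slides to +y. Guides over the bolt bar (y = -58 to -46, 54 to 66) and keeper (y = 88 to 114) reach 33 mm above the box top; between the two lines nothing is over 24 mm.
- bolt (a joint): Travel of the bolt (m): 0 = drawn back, 0.036 = fully home against its stop, growing to the box's +y; starts at 0 to 0.0015. About 2 N of friction, stays where left. The catch's nose blocks the 12 mm rack of teeth on its side unless the catch is pressed at least 5 mm; it finds a gap at 0, 12, 24 and 36 mm, each with about 2.5 mm play either way.
- lug_face (a point): Point on the bolt's lug, on the face to push (it looks to the box's -y), mid-width, 6 mm below the top; moves with the bolt. The lug is an upright steel block, 26 mm (box x) x 12 mm (box y), top 58 mm above the box top (108 above the bench). The bar under it, 16 mm wide, has its top 24 mm above the box top: a fingertip may go down to there beside the lug.
- catch (a joint): How far the spring catch is pressed down (m): 0 = up (locking), 0.010 = fully down. The spring pushes up with about 3 N at 0 and 7 N at 0.010; it returns by itself when let go. Between 0.005 and 0.010 the bolt is free to slide.
- catch_top (a point): Centre of the top face of the spring catch: a steel bar 26 mm wide (box x), 90 mm long (box y), top face 44 mm above the box top (94 above the bench) when up. It goes straight down when pressed anywhere along it and is long enough for a fingertip to hold it down while travelling with the bolt: at first the lug's push face lies 4 mm behind (box -y) the bar's middle.
- collar: Brass collar, 28 mm across, 14 mm high, on the box top; origin under its centre. Leave alone.
- foot: Small turned steel foot, 26 mm across, 22 mm high, on the box top; origin under its centre. Leave alone.
- jar: Amber jar, 60 mm across, 85 mm high, beside the box; origin under its centre. Leave alone.
- compound_bar: Brown bar of polishing compound, 150 x 45 x 40 mm, beside the box; origin under its centre. Leave alone.
- wrench: Steel wrench, 170 mm long, lying beyond the box; origin at its middle, underside. Leave alone.
- pulley: Aluminium disc, 90 mm across, 25 mm high, on the bench to one side; origin under its centre. Leave alone.
- spoon: Steel spoon, 180 mm long, lying on the bench to one side; origin at its underside. Leave alone.
- screwdriver: Screwdriver with a black handle, 200 mm long, lying on the bench to one side; origin at its underside. Leave alone.

How it is judged:
On the way, in this order (a step that is already met when the one before it is completed fails the run):
1. the catch is pressed down with the bolt still drawn back (value of joint catch above 0.0045 m and value of joint bolt below 0.006 m), for 0.1 s.
2. the bolt is home while a finger still holds the catch down (value of joint bolt above 0.033 m and value of joint catch above 0.0045 m and contact force between the fingers and catch above 0.5 N), for 0.1 s.
At the end, for the whole second after the job is handed in: The bolt is home (at least 33 of its 36 mm), the catch has sprung up again (less than 2 mm down) and locks it, and every loose thing is within 20 mm of where it stood (value of joint bolt above 0.033 m and value of joint catch below 0.002 m and distance of each of collar, foot, jar, compound_bar, wrench, pulley, spoon, screwdriver from where it was at the start of the episode below 0.02 m); the robot touches nothing.
It fails at once if the catch came up while the bolt was part-way (value of joint bolt between 0.006 and 0.03 m and value of joint catch below 0.003 m).
It fails at once if a loose thing was pushed or lifted more than 20 mm (distance of any of collar, foot, jar, compound_bar, wrench, pulley, spoon, screwdriver from where it was at the start of the episode above 0.02 m).
It also fails if it takes over 38 s, if anything falls off the work surface, if the arm or the gripper's body presses on something with over 40 N, if the wrist force passes 120 N, or if a joint passes its speed limit or range.

## Working session

There is one attempt and no reset: what is moved stays moved. The work goes in short steps, Python scripts to look and compute and a shell command to move; the robot and the scene stay as the last step left them, time stands still between calls to the robot, and variables do not carry over. Pictures are saved under pics/ and viewed, and the job is handed in when it is done.

```bash
mkdir -p pics; ls; python3 - <<'E'
from bench import env
import cv2
s=env.state();print({k:s[k] for k in('t','tool_pos','ee_rot','opening','contact_force')})
for n in('scene','side','wrist'):
    p=env.camera_params(n);print(n,p)
    cv2.imwrite(f'pics/{n}0.png',env.snapshot(n))
E
```

```text
pics
{'t': 0.0, 'tool_pos': array([0.17925021, 0.62422033, 0.23017456]), 'ee_rot': array([-2.90964646e-04,  1.39431320e-01,  9.90231279e-01, -9.15088403e-04]), 'opening': 0.9973715049191499, 'contact_force': array([0.60270051, 0.20735675, 0.95008768])}
scene {'vertical_fov': 52.4822089613661, 'cx': 253.84745414117884, 'cy': 189.14531711630627, 'R': array([[-0.6146921 ,  0.78864589, -0.01383039],
       [ 0.63279627,  0.48259956, -0.60552997],
       [-0.47087418, -0.38096631, -0.79570231]]), 't': array([ 0.32368982, -0.2794586 ,  1.5886594 ])}
side {'vertical_fov': 50.08079752770093, 'cx': 253.82273286030704, 'cy': 192.5985117806135, 'R': array([[ 0.97112617, -0.23773883,  0.01985464],
       [-0.13024237, -0.59806271, -0.79079575],
       [ 0.19987718,  0.76537653, -0.61175802]]), 't': array([-0.51381855,  0.14752029,  1.50501004])}
wrist {'vertical_fov': 63.822699482500155, 'cx': 256.7700831317146, 'cy': 190.763690795873, 'R': array([[ 0.27644803,  0.96102738, -0.00168963],
       [ 0.91259689, -0.26196467,  0.31391308],
       [ 0.30123644, -0.0883226 , -0.94945022]]), 't': array([-0.64814456, -0.04103573,  0.38097927])}
```

View pics/scene0.png

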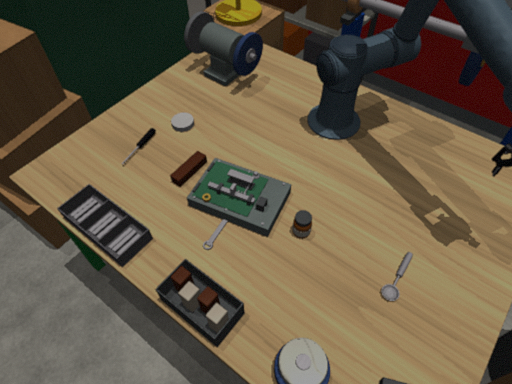

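View pics/side0.png

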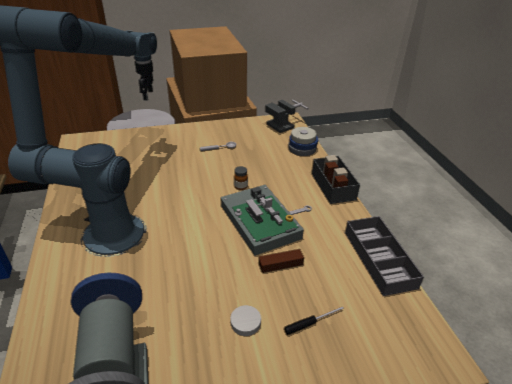

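View pics/wrist0.png

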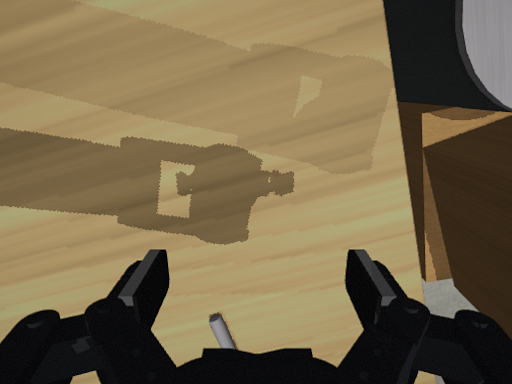

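The box sits near (240,195) in the scene view and (260,217) in the side view. I'll enlarge both.

```bash
python3 - <<'E'
import cv2
a=cv2.imread('pics/scene0.png')[150:240,165:320];cv2.imwrite('pics/sc1.png',cv2.resize(a,None,fx=5,fy=5,interpolation=cv2.INTER_CUBIC))
a=cv2.imread('pics/side0.png')[160:275,205:325];cv2.imwrite('pics/si1.png',cv2.resize(a,None,fx=5,fy=5,interpolation=cv2.INTER_CUBIC))
E
```

```text
(no output)
```

View pics/sc1.png

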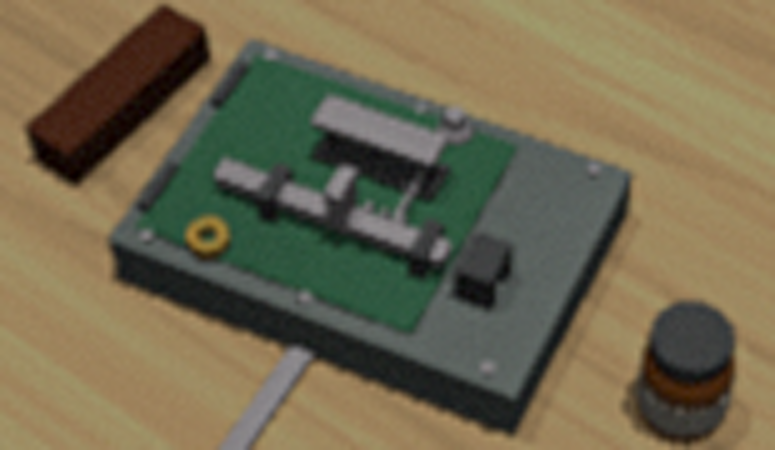

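View pics/si1.png

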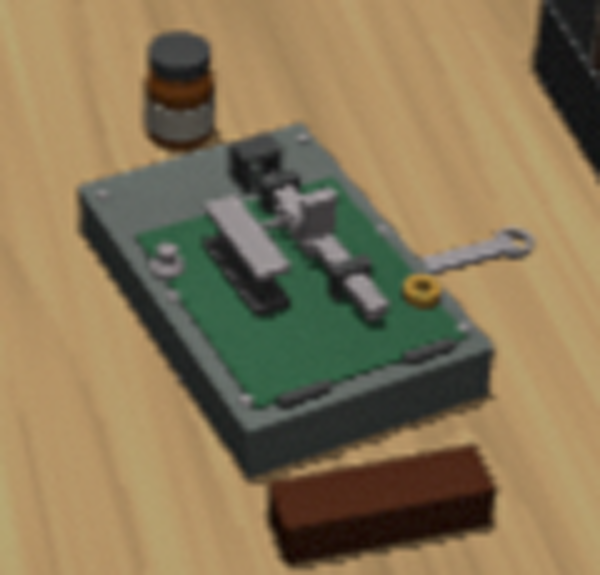

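```bash
cat > h.py <<'E'
import numpy as np
from bench import env
from scipy.optimize import least_squares
def proj(p,X):
    f=192/np.tan(np.radians(p['vertical_fov']/2));c=np.asarray(X)@p['R'].T+p['t']
    return c[...,:2]/c[...,2:]*f+[p['cx'],p['cy']]
def box2w(q,P):
    c,s=np.cos(q[2]),np.sin(q[2]);P=np.asarray(P,float)
    return np.stack([q[0]+c*P[...,0]-s*P[...,1],q[1]+s*P[...,0]+c*P[...,1],P[...,2]],-1)
E
python3 - <<'E'
from h import *
C=[[-.1,-.15,.05],[-.1,.15,.05],[.1,.15,.05],[.1,-.15,.05],[-.043,-.045,.094],[-.043,.045,.094],[-.017,.045,.094]]
sc=np.array([[252,42],[630,175],[512,400],[113,240],[322,95],[446,137],[436,163]])
si=np.array([[245,430],[82,190],[303,125],[490,350],[262,277],[207,203],[236,197]])
sc=(sc+.5)/5-.5+[165,150]; si=(si+.5)/5-.5+[205,160]
P={n:env.camera_params(n) for n in('scene','side')}
def r(q,sel=(0,1)):
    o=[]
    for i,(n,m) in enumerate((('scene',sc),('side',si))):
        if i in sel:
            idx=slice(0,7) if i==0 else slice(0,4)
            o.append((proj(P[n],box2w(q,C))-m)[idx].ravel())
    return np.concatenate(o)
for sel in((0,1),(0,),(1,)):
    for y in (0,2,-2):
        R=least_squares(r,[.6,.1,y],args=(sel,));print(sel,R.x.round(4),round(R.cost,2))
R=least_squares(r,[.6,.1,R.x[2]]);print(R.fun.round(1))
E
```

```text
(0, 1) [ 0.5385 -0.0571  0.2179] 14.57
(0, 1) [ 0.5385 -0.0571  0.2179] 14.57
(0, 1) [ 0.5385 -0.0571  0.2179] 14.57
(0,) [ 0.5395 -0.0562  0.2254] 10.56
(0,) [ 0.5395 -0.0562  0.2254] 10.56
(0,) [ 0.5395 -0.0562  0.2254] 10.56
(1,) [ 0.5369 -0.0599  0.21  ] 2.46
(1,) [ 0.5369 -0.0599  0.21  ] 2.46
(1,) [ 0.5369 -0.0599  0.21  ] 2.46
[-1.3 -1.7 -0.1 -0.9 -0.6 -0.3 -2.5 -0.8  2.4  0.1  1.7  0.4  0.3  0.7
  0.3  0.3 -1.  -1.4  0.1 -1.1  1.5 -0.7]
```

```bash
python3 -m creep '[[[0.046,-0.028,-0.029,-0.005,0],[0.046,-0.028,-0.029,-0.005,0],[0.046,-0.028,-0.029,-0.005,0],[0.046,-0.028,-0.029,-0.005,0],[0.046,-0.028,-0.029,0,0],[0.046,-0.028,-0.029,0,0],[0.046,-0.028,-0.029,0,0],[0.046,-0.028,-0.029,0,0]]]'
```

```text
t: 0.82
tool_pos: [0.3311, 0.3334, 0.2466]
ee_rot: [-0.002, 0.133, 0.991, -0.003]
contact_force: [0.7, 0.9, 0.2]
opening: 0.537
```

```bash
python3 -m creep '[[[0.046,0,0,0,7],[0.046,0,0,0,7],[0.046,0,0,0,7],[0.046,0,0,0,7],[0.046,0,0,0,7],[0.046,0,0,0,7],[0.046,0,0,0,7],[0.046,0,0,0,7]]]'
```

```text
t: 1.48
tool_pos: [0.3348, 0.3239, 0.2449]
ee_rot: [0.0, 0.593, 0.805, -0.005]
contact_force: [0.2, -0.4, 0.1]
opening: 0.54
```

```bash
python3 -m creep '[[[0.046,-0.038,0.01,0,4.5],[0.046,-0.038,0.01,0,0],[0.046,-0.038,0.01,0,0],[0.046,-0.038,0.01,0,0],[0.046,-0.038,0.01,0,0],[0.046,-0.038,0.01,0,0],[0.046,-0.038,0.01,0,0],[0.046,-0.038,0.01,0,0]]]'; python3 - <<'E'
from bench import env
import cv2,numpy as np
from h import *
s=env.state();p=env.camera_params('wrist')
print(s['tool_pos'],s['joint_pos'],-p['R'].T@p['t'],p['R'][2])
cv2.imwrite('pics/w1.png',env.snapshot('wrist'))
E
```

```text
t: 2.15
tool_pos: [0.4829, 0.0411, 0.2448]
ee_rot: [-0.0, 0.621, 0.784, -0.004]
contact_force: [0.2, 0.3, 0.6]
opening: 0.54
[0.48293508 0.04107804 0.24481023] [-0.14573666 -0.16162225  1.95259379 -0.00734914  1.35537278 -0.37537106] [0.46516536 0.11944674 0.38760501] [ 0.06694729 -0.31146169 -0.9478975 ]
```

View pics/w1.png

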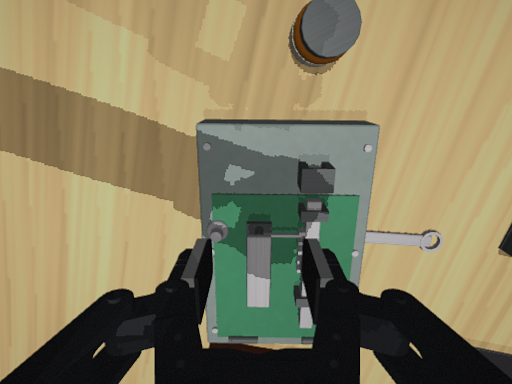

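```bash
python3 - <<'E'
import cv2
a=cv2.imread('pics/w1.png')
cv2.imwrite('pics/w1a.png',cv2.resize(a[110:210,190:390],None,fx=4,fy=4,interpolation=cv2.INTER_CUBIC))
cv2.imwrite('pics/w1b.png',cv2.resize(a[205:350,200:370],None,fx=4,fy=4,interpolation=cv2.INTER_CUBIC))
E
```

```text
(no output)
```

View pics/w1a.png

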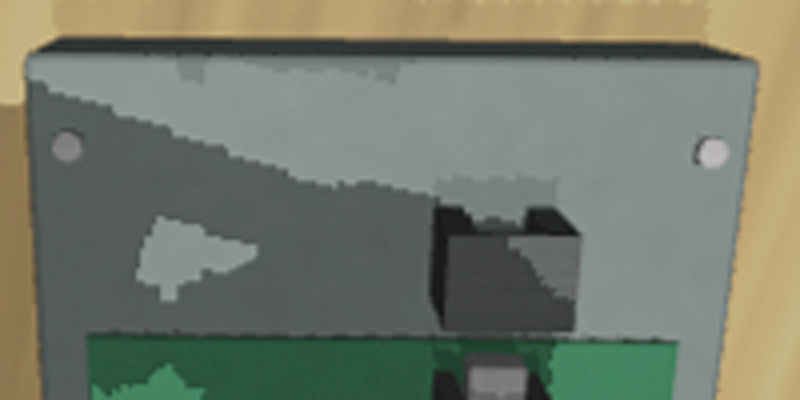

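View pics/w1b.png

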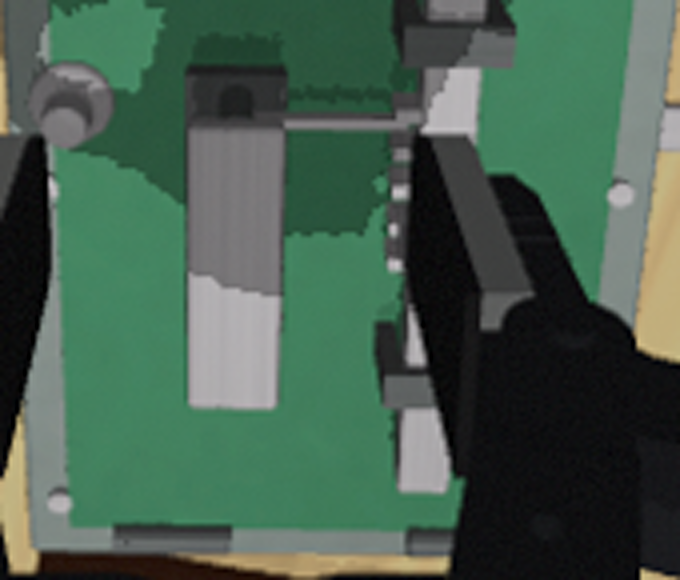

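```bash
cat > fit.py <<'E'
from h import *
import sys
A=lambda u,v:[190+(u+.5)/4-.5,110+(v+.5)/4-.5]
B=lambda u,v:[200+(u+.5)/4-.5,205+(v+.5)/4-.5]
m=np.array([A(28,62),A(757,62),B(37,550),B(187,125),B(284,126),B(277,408),B(190,407),A(509,235),A(507,329)])
p=env.camera_params('wrist')
def model(q):
    c=q[3]
    C=[[-.1,.15,.05],[.1,.15,.05],[-.1,-.15,.05],[-.043,c+.045,.094],[-.017,c+.045,.094],[-.017,c-.045,.094],[-.043,c-.045,.094],[.03,.114,.083],[.03,.088,.083]]
    return proj(p,box2w(q,C))
R=least_squares(lambda q:(model(q)-m).ravel(),[.5385,-.0571,.2179,0]);print(R.x.round(4),R.cost);print((model(R.x)-m).round(1))
E
python3 fit.py
```

```text
[ 0.5404 -0.0654  0.2214 -0.0045] 10.84867834401344
[[-2.2  0.7]
 [ 1.   1.6]
 [-1.2  2. ]
 [ 0.   0.2]
 [ 0.3  0.1]
 [ 0.6 -0.2]
 [-0.2 -0.1]
 [ 1.3 -1.9]
 [ 0.1 -1.2]]
```

```bash
cat > rel.py <<'E'
from h import *
import sys
from scipy.spatial.transform import Rotation as Ro
q=[.5404,-.0654,.2214]
s=env.state();w=s['ee_rot'];R=Ro.from_quat([w[1],w[2],w[3],w[0]]).as_matrix()
print('t',s['t'],'F',s['contact_force'].round(2),'tilt',R[:,2].round(4),'yaw err deg(spin by)',np.degrees(np.arctan2(R[1,1],R[0,1])-q[2]).round(2))
d=s['tool_pos']-box2w(q,[0,0,0]);c,sn=np.cos(q[2]),np.sin(q[2])
print('tcp in box mm',(1e3*np.array([c*d[0]+sn*d[1],-sn*d[0]+c*d[1],s['tool_pos'][2]])).round(1))
E
python3 rel.py
```

```text
t 2.2 F [ 0.52 -5.83  1.07] tilt [-0.0037 -0.0106 -0.9999] yaw err deg(spin by) 0.25
tcp in box mm [-31.2 110.4 245.1]
```

```bash
python3 -m creep '[[[0.046,-0.035,0.008,0,0],[0.046,-0.035,0.008,0,0],[0.046,-0.035,0.008,0,0],[0.046,-0.025,0.005,0.02,0],[0.046,-0.01,0,0.03,0],[0.046,0,0,0.01,0]]]'; python3 rel.py; python3 - <<'E'
from bench import env
import cv2,numpy as np
a=env.snapshot('wrist')
cv2.imwrite('pics/w2.png',cv2.resize(a,None,fx=1.5,fy=1.5,interpolation=cv2.INTER_CUBIC))
E
```

```text
t: 2.7
tool_pos: [0.5487, -0.1043, 0.187]
ee_rot: [0.005, 0.625, 0.78, -0.004]
contact_force: [-1.1, 0.9, -0.6]
opening: 0.539
t 2.7 F [-1.07  0.92 -0.56] tilt [ 0.0032 -0.013  -0.9999] yaw err deg(spin by) -0.12
tcp in box mm [ -0.5 -39.8 187. ]
```

View pics/w2.png

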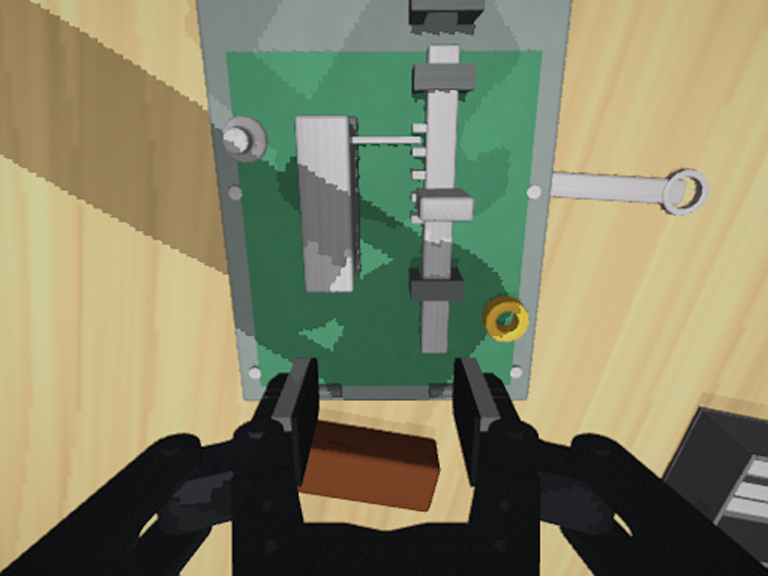

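```bash
python3 - <<'E'
import cv2
a=cv2.imread('pics/w2.png')
cv2.imwrite('pics/w2a.png',cv2.resize(a[100:300,280:490],None,fx=3,fy=3,interpolation=cv2.INTER_CUBIC))
cv2.imwrite('pics/w2b.png',cv2.resize(a[330:420,220:560],None,fx=2,fy=2,interpolation=cv2.INTER_CUBIC))
E
```

```text
(no output)
```

View pics/w2a.png

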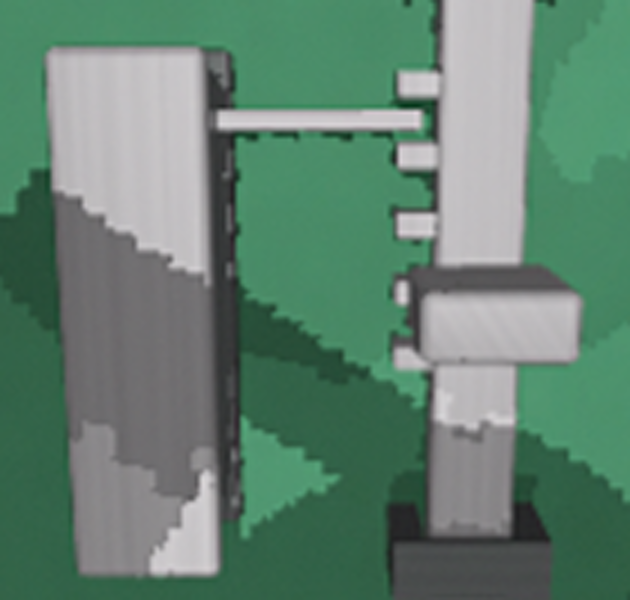

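View pics/w2b.png

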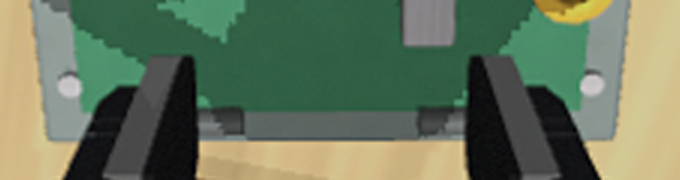

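```bash
cat > fit2.py <<'E'
from h import *
A=lambda u,v:[(280+(u+.5)/3)/1.5-.5,(100+(v+.5)/3)/1.5-.5]
m=np.array([A(47,47),A(203,47),A(218,576),A(79,576),A(420,292),A(581,292),A(579,361),A(421,362)])
p=env.camera_params('wrist');st=env.state()
def model(q):
    l=q[3]
    C=[[-.043,.045,.094],[-.017,.045,.094],[-.017,-.045,.094],[-.043,-.045,.094],[.017,l+.012,.108],[.043,l+.012,.108],[.043,l,.108],[.017,l,.108]]
    return proj(p,box2w(q,C))
R=least_squares(lambda q:(model(q)-m).ravel(),[.5385,-.0571,.2179,0]);q=R.x;print(q.round(4),R.cost);print((model(q)-m).round(1))
d=st['tool_pos']-box2w(q,[0,0,0]);c,s=np.cos(q[2]),np.sin(q[2])
print('tcp in catch frame',1e3*(c*d[0]+s*d[1]),1e3*(-s*d[0]+c*d[1]),1e3*st['tool_pos'][2])
E
python3 fit2.py
```

```text
[ 0.538  -0.0624  0.2216 -0.0036] 3.7932336918743017
[[-1.3 -0.4]
 [ 0.5 -0.5]
 [ 0.3  0.6]
 [-0.9  0.7]
 [ 0.2 -0.6]
 [ 1.1 -0.7]
 [ 0.5  0.8]
 [-0.4  0.6]]
tcp in catch frame 0.8423403295347853 -42.11316188854159 186.4123567087962
```

```bash
python3 -m creep '[[[0.046,0.012,0,0.02,0],[0.046,0.009,0,0.03,0],[0.046,0,0,0.012,0],[0.046,0,0,0,0]]]'; python3 rel.py; python3 - <<'E'
from bench import env
import cv2,numpy as np
a=env.snapshot('wrist')
cv2.imwrite('pics/w3.png',cv2.resize(a,None,fx=1.5,fy=1.5,interpolation=cv2.INTER_CUBIC))
E
```

```text
t: 3.08
tool_pos: [0.5444, -0.0811, 0.1251]
ee_rot: [0.006, 0.625, 0.781, -0.003]
contact_force: [-0.2, -0.3, -0.8]
opening: 0.537
t 3.0833 F [-0.17 -0.29 -0.77] tilt [ 0.0045 -0.0125 -0.9999] yaw err deg(spin by) -0.01
tcp in box mm [  0.4 -16.1 125.1]
```

View pics/w3.png

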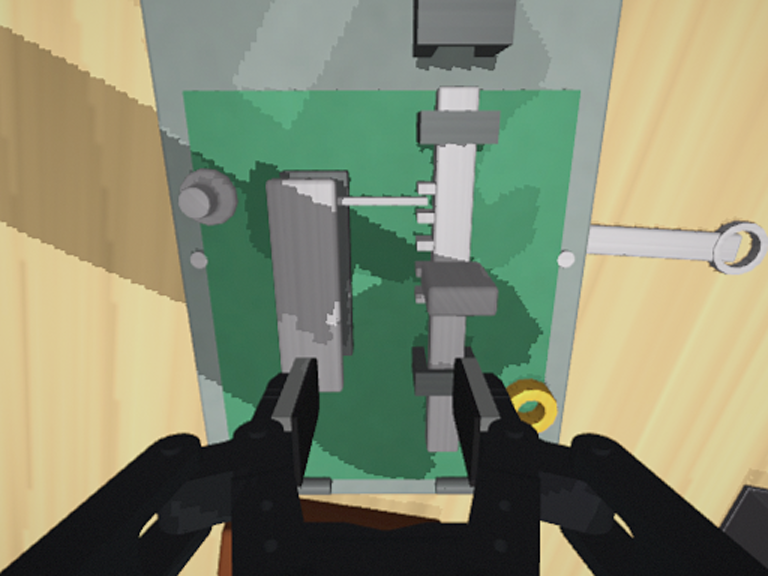

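```bash
python3 - <<'E'
from h import *
from scipy.spatial.transform import Rotation as Ro
s=env.state();w=s['ee_rot'];R=Ro.from_quat([w[1],w[2],w[3],w[0]]).as_matrix();p=env.camera_params('wrist')
for z in(0,-.006,-.013):
  for y in (-.0375,-.023,.023,.0375):
    print(z,y,[((proj(p,s['tool_pos']+R@[x,y,z])+.5)*1.5).round(0).tolist() for x in(.011,-.011)])
E
```

```text
0 -0.0375 [[277.0, 346.0], [281.0, 403.0]]
0 -0.023 [[319.0, 346.0], [322.0, 403.0]]
0 0.023 [[454.0, 346.0], [451.0, 403.0]]
0 0.0375 [[497.0, 346.0], [492.0, 402.0]]
-0.006 -0.0375 [[272.0, 354.0], [277.0, 412.0]]
-0.006 -0.023 [[317.0, 354.0], [320.0, 412.0]]
-0.006 0.023 [[457.0, 354.0], [454.0, 412.0]]
-0.006 0.0375 [[501.0, 354.0], [496.0, 412.0]]
-0.013 -0.0375 [[267.0, 364.0], [273.0, 424.0]]
-0.013 -0.023 [[313.0, 364.0], [317.0, 424.0]]
-0.013 0.023 [[460.0, 364.0], [457.0, 424.0]]
-0.013 0.0375 [[506.0, 364.0], [501.0, 424.0]]
```

```bash
python3 -m creep '[[[0.046,0,-0.0015,0.014,0],[0.046,0,0,0.012,0],[0.046,0,0,0,0]]]'; python3 -m creep '[[[0.046,0,0,0.006,0],[0.046,0,0,0.0,0]]]'
```

```text
t: 3.38
tool_pos: [0.547, -0.0822, 0.1052]
ee_rot: [0.01, 0.624, 0.781, -0.002]
contact_force: [-0.4, 0.2, 0.5]
opening: 0.54
t: 3.55
tool_pos: [0.5486, -0.0828, 0.1011]
ee_rot: [0.012, 0.624, 0.781, -0.001]
contact_force: [-0.8, 0.3, -0.3]
opening: 0.538
```

```bash
sed -i 's/^q=.*/q=[.538,-.0624,.2216]/' rel.py; python3 rel.py; python3 -c "
from bench import env;s=env.state();print(s['joint_pos'].round(3))"
```

```text
t 3.55 F [-0.82  0.26 -0.31] tilt [ 0.017  -0.017  -0.9997] yaw err deg(spin by) 0.09
tcp in box mm [  5.9 -22.2 101.1]
[-0.349  0.171  1.902 -0.012  1.046 -0.567]
```

```bash
python3 -m creep '[[[0.046,0.001,-0.006,0,0],[0.046,0,0,0.0,0]]]'; python3 rel.py;  python3 -m creep '[[[0.046,0,0,0.004,0],[0.046,0,0,0.0,0]]]'; python3 rel.py
```

```text
t: 3.72
tool_pos: [0.5432, -0.0836, 0.1024]
ee_rot: [0.013, 0.624, 0.781, -0.001]
contact_force: [0.6, -0.4, -0.4]
opening: 0.539
t 3.7167 F [ 0.64 -0.41 -0.42] tilt [ 0.0191 -0.0178 -0.9997] yaw err deg(spin by) 0.1
tcp in box mm [  0.4 -21.8 102.4]
t: 3.88
tool_pos: [0.5436, -0.084, 0.0993]
ee_rot: [0.014, 0.624, 0.781, -0.001]
contact_force: [-0.6, 0.5, -0.1]
opening: 0.538
t 3.8833 F [-0.59  0.54 -0.05] tilt [ 0.021  -0.0186 -0.9996] yaw err deg(spin by) 0.09
tcp in box mm [  0.7 -22.3  99.3]
```

```bash
python3 -m creep '[[[0.046,0.001,0,0.007,0],[0.046,0,0,0.002,0]]]'; python3 rel.py;  python3 -m creep '[[[0.046,0,0,0.003,0]]]'; python3 rel.py
```

```text
t: 4.05
tool_pos: [0.5445, -0.0836, 0.0909]
ee_rot: [0.015, 0.624, 0.781, -0.0]
contact_force: [-2.1, 0.4, 4.0]
opening: 0.542
t 4.05 F [-2.08  0.38  3.96] tilt [ 0.0236 -0.0194 -0.9995] yaw err deg(spin by) 0.07
tcp in box mm [  1.7 -22.1  90.9]
t: 4.13
tool_pos: [0.5447, -0.0836, 0.088]
ee_rot: [0.015, 0.624, 0.781, -0.0]
contact_force: [-1.2, -0.5, 3.7]
opening: 0.539
t 4.1333 F [-1.19 -0.46  3.68] tilt [ 0.0234 -0.0194 -0.9995] yaw err deg(spin by) 0.08
tcp in box mm [  1.9 -22.2  88. ]
```

```bash
python3 - <<'E'
from bench import env
import cv2,numpy as np
a=env.snapshot('wrist')
cv2.imwrite('pics/w4.png',cv2.resize(a[150:340,140:400],None,fx=3,fy=3,interpolation=cv2.INTER_CUBIC))
E
```

```text
(no output)
```

View pics/w4.png

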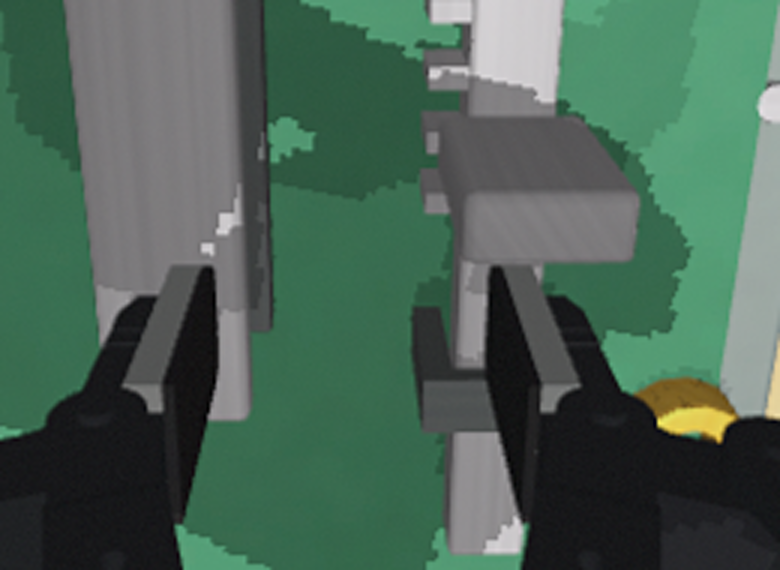

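The left finger sits on the catch at (190,270). The right finger is behind the lug, whose push face is at about (550,260). Next I press deeper.

```bash
python3 -m creep '[[[0.046,0,-0.0005,0.003,0],[0.046,0,0,0.0015,0]]]'; python3 rel.py
```

```text
t: 4.35
tool_pos: [0.5448, -0.0837, 0.0835]
ee_rot: [0.015, 0.624, 0.781, 0.0]
contact_force: [-2.6, 0.4, 5.8]
opening: 0.54
t 4.35 F [-2.6   0.43  5.8 ] tilt [ 0.024  -0.019  -0.9995] yaw err deg(spin by) 0.07
tcp in box mm [  2.  -22.3  83.5]
```

```bash
python3 -m creep '[[[0.046,0,-0.0005,0.0015,0],[0.046,0,0,0.0003,0]]]'; python3 rel.py; python3 -m creep '[[[0.046,0.004,0,0,0],[0.046,0.004,0,0.0,0]]]'; python3 rel.py
```

```text
t: 4.52
tool_pos: [0.5448, -0.0837, 0.0824]
ee_rot: [0.015, 0.624, 0.781, 0.0]
contact_force: [-2.5, 0.9, 5.5]
opening: 0.537
t 4.5167 F [-2.54  0.9   5.5 ] tilt [ 0.024  -0.0186 -0.9995] yaw err deg(spin by) 0.06
tcp in box mm [  2.  -22.3  82.4]
t: 4.68
tool_pos: [0.545, -0.0785, 0.0842]
ee_rot: [0.018, 0.624, 0.781, -0.001]
contact_force: [0.0, -4.1, 5.8]
opening: 0.54
t 4.6833 F [ 0.01 -4.11  5.83] tilt [ 0.0278 -0.0243 -0.9993] yaw err deg(spin by) 0.14
tcp in box mm [  3.3 -17.3  84.2]
```

```bash
python3 -m creep '[[[0.046,0.0,-0.001,0.0025,0],[0.046,0.003,-0.001,0.001,0]]]'; python3 rel.py
```

```text
t: 4.85
tool_pos: [0.5448, -0.0773, 0.0829]
ee_rot: [0.021, 0.623, 0.782, -0.0]
contact_force: [0.1, -4.9, 6.2]
opening: 0.54
t 4.85 F [ 0.11 -4.88  6.21] tilt [ 0.0328 -0.0273 -0.9991] yaw err deg(spin by) 0.18
tcp in box mm [  3.4 -16.   82.9]
```

```bash
python3 -m creep '[[[0.046,0.005,-0.001,0.0015,0],[0.046,0.005,-0.001,0.0012,0]]]'; python3 rel.py
```

```text
t: 5.02
tool_pos: [0.5441, -0.0722, 0.083]
ee_rot: [0.027, 0.623, 0.782, -0.002]
contact_force: [0.1, -7.4, 4.3]
opening: 0.541
t 5.0167 F [ 0.14 -7.36  4.25] tilt [ 0.0405 -0.0369 -0.9985] yaw err deg(spin by) 0.3
tcp in box mm [  3.8 -10.9  83. ]
```

```bash
python3 -m creep '[[[0.046,0.0,-0.001,0.0015,0]]]'; python3 rel.py; python3 - <<'E'
from bench import env
import cv2,numpy as np
a=env.snapshot('wrist')
cv2.imwrite('pics/w5.png',cv2.resize(a[130:340,130:400],None,fx=2.8,fy=2.8,interpolation=cv2.INTER_CUBIC))
E
```

```text
t: 5.1
tool_pos: [0.5442, -0.0727, 0.0827]
ee_rot: [0.028, 0.623, 0.782, -0.001]
contact_force: [-1.3, 3.8, 6.1]
opening: 0.541
t 5.1 F [-1.34  3.81  6.14] tilt [ 0.0428 -0.0377 -0.9984] yaw err deg(spin by) 0.3
tcp in box mm [  3.8 -11.4  82.7]
```

View pics/w5.png

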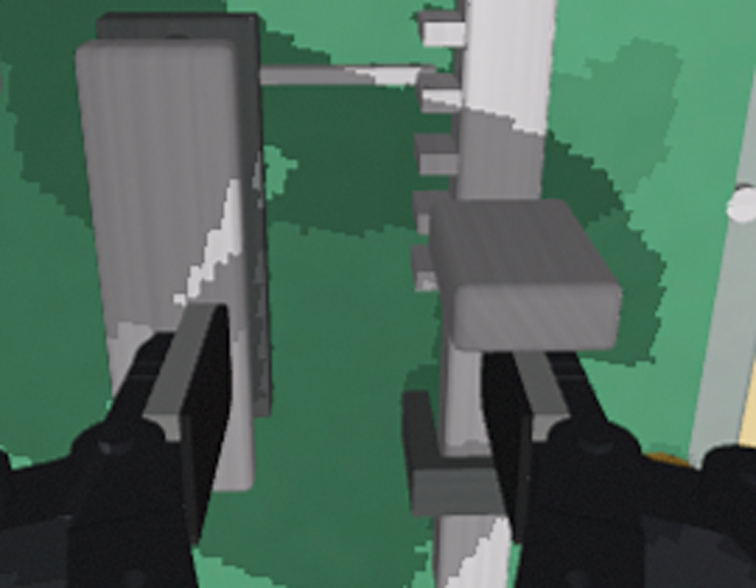

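Both fingers are in contact: the right pad is under the lug edge at (535,350) and the bolt has moved about 5 mm. The catch is still held down, so I keep pushing.

```bash
python3 -m creep '[[[0.046,0.006,-0.001,0.0015,0],[0.046,0.006,-0.001,0.001,0]]]'; python3 rel.py
```

```text
t: 5.32
tool_pos: [0.5434, -0.0658, 0.0831]
ee_rot: [0.034, 0.622, 0.782, -0.002]
contact_force: [0.8, -6.9, 5.0]
opening: 0.54
t 5.3167 F [ 0.84 -6.88  5.01] tilt [ 0.0509 -0.0465 -0.9976] yaw err deg(spin by) 0.39
tcp in box mm [ 4.5 -4.5 83.1]
```

```bash
python3 -m creep '[[[0.046,0.007,-0.002,0.0018,0],[0.046,0.007,-0.002,0.0012,0]]]'; python3 rel.py
```

```text
t: 5.48
tool_pos: [0.5416, -0.0578, 0.0833]
ee_rot: [0.042, 0.621, 0.782, -0.003]
contact_force: [1.8, -6.2, 4.5]
opening: 0.537
t 5.4833 F [ 1.81 -6.2   4.48] tilt [ 0.0631 -0.057  -0.9964] yaw err deg(spin by) 0.5
tcp in box mm [ 4.5  3.7 83.3]
```

```bash
python3 -m creep '[[[0.046,0.008,-0.003,0.0022,0],[0.046,0.008,-0.002,0.0015,0]]]'; python3 rel.py
```

```text
t: 5.65
tool_pos: [0.5397, -0.0487, 0.0835]
ee_rot: [0.052, 0.62, 0.783, -0.003]
contact_force: [1.7, -7.9, 6.0]
opening: 0.545
t 5.65 F [ 1.66 -7.9   6.01] tilt [ 0.0783 -0.0689 -0.9945] yaw err deg(spin by) 0.65
tcp in box mm [ 4.6 13.  83.5]
```

```bash
python3 -m creep '[[[0.046,0.007,-0.003,0.0025,0],[0.046,0.005,-0.002,0.0018,0]]]'; python3 rel.py; python3 - <<'E'
from bench import env
import cv2,numpy as np
a=env.snapshot('wrist')
cv2.imwrite('pics/w6.png',cv2.resize(a[130:340,130:400],None,fx=2.8,fy=2.8,interpolation=cv2.INTER_CUBIC))
E
```

```text
t: 5.82
tool_pos: [0.5389, -0.0436, 0.0839]
ee_rot: [0.062, 0.619, 0.783, -0.003]
contact_force: [0.3, -7.7, 6.4]
opening: 0.541
t 5.8167 F [ 0.31 -7.7   6.43] tilt [ 0.0937 -0.0816 -0.9922] yaw err deg(spin by) 0.9
tcp in box mm [ 5.  18.1 83.9]
```

View pics/w6.png

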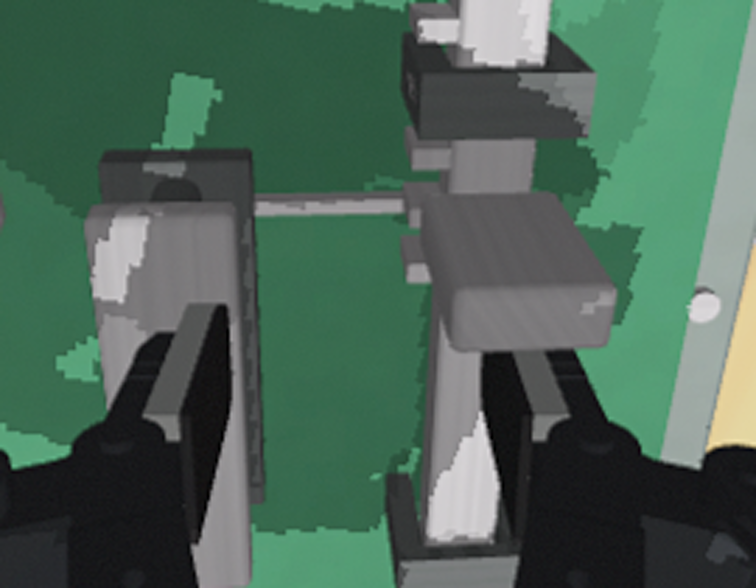

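```bash
python3 -m creep '[[[0.046,0.006,-0.003,0.0028,0],[0.046,0.005,-0.003,0.0022,0]]]'; python3 rel.py;
```

```text
t: 6.03
tool_pos: [0.5389, -0.0433, 0.0843]
ee_rot: [0.075, 0.617, 0.783, -0.005]
contact_force: [3.7, -15.4, 4.6]
opening: 0.54
t 6.0333 F [  3.69 -15.44   4.57] tilt [ 0.1122 -0.1008 -0.9886] yaw err deg(spin by) 1.13
tcp in box mm [ 5.1 18.4 84.3]
```

```bash
python3 - <<'E'
from bench import env
import cv2,numpy as np
a=env.snapshot('wrist')
cv2.imwrite('pics/w7.png',a)
cv2.imwrite('pics/w7a.png',cv2.resize(a[90:290,130:390],None,fx=3,fy=3,interpolation=cv2.INTER_CUBIC))
a=env.snapshot('side')
cv2.imwrite('pics/s7.png',cv2.resize(a[160:260,205:325],None,fx=6,fy=6,interpolation=cv2.INTER_CUBIC))
E
```

```text
(no output)
```

View pics/w7a.png

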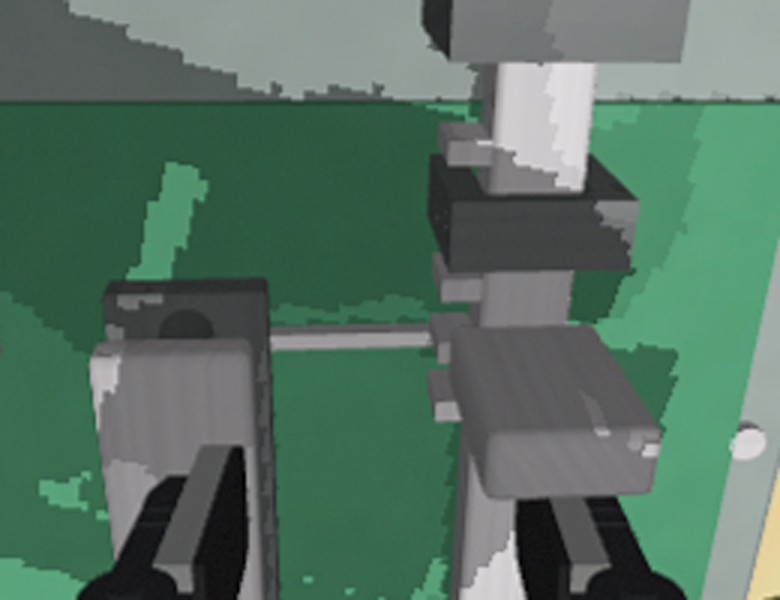

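View pics/s7.png

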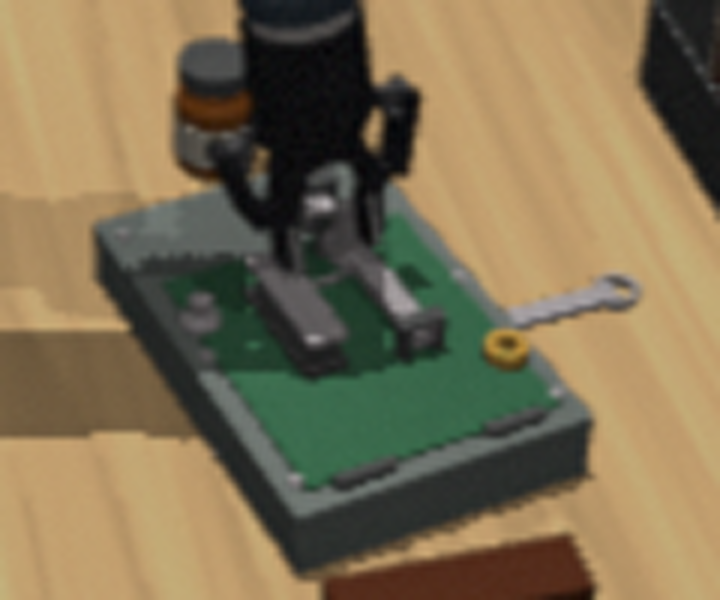

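```bash
cat > fit3.py <<'E'
from h import *
A=lambda u,v:[130+(u+.5)/3-.5,90+(v+.5)/3-.5]
m=np.array([A(543,198),A(541,269),A(567,62),A(487,432),A(657,430),A(650,493),A(489,496),A(92,345),A(250,342)])
p=env.camera_params('wrist')
def model(q):
    l,d,c=q[3:6]
    C=[[.03,.066,.083],[.03,.054,.083],[.03,.088,.083],[.017,l+.012,.108],[.043,l+.012,.108],[.043,l,.108],[.017,l,.108],[-.043,c+.045,.094-d],[-.017,c+.045,.094-d]]
    return proj(p,box2w(q,C))
for c0 in (0,-.0045):
  w=lambda q:np.r_[(model(q)-m).ravel(),(q[2]-.2216)*300,(q[5]-c0)*1000]
  R=least_squares(w,[.538,-.06,.22,.03,.008,c0]);print(R.x.round(4),R.cost,(model(R.x)-m).round(1).tolist())
E
python3 fit3.py
```

```text
[ 0.5376 -0.06    0.2228  0.0289  0.0123 -0.0024] 23.199695380866316 [[2.1, 1.5], [0.4, 1.6], [-1.0, -1.5], [-0.3, -0.1], [2.9, -1.4], [1.2, 0.4], [-2.8, 1.7], [-2.2, -0.3], [-0.2, -0.7]]
[ 0.5374 -0.0599  0.2214  0.0288  0.0162 -0.0049] 17.076538228590636 [[1.9, 1.2], [0.2, 1.3], [-1.1, -1.9], [-0.6, -0.2], [2.5, -1.4], [0.8, 0.4], [-3.1, 1.6], [-0.4, 0.0], [0.0, -0.2]]
```

```bash
python3 -m creep '[[[0.046,0.002,-0.001,0.002,0],[0.046,0.001,0,0.0015,0]]]'; python3 rel.py; python3 -m creep '[[[0.046,-0.004,0,0.0,0]]]'; python3 rel.py
```

```text
t: 6.3
tool_pos: [0.5394, -0.0438, 0.0843]
ee_rot: [0.077, 0.619, 0.782, -0.006]
contact_force: [-9.9, 3.4, 15.4]
opening: 0.539
t 6.3 F [-9.85  3.39 15.39] tilt [ 0.1132 -0.1039 -0.9881] yaw err deg(spin by) 0.93
tcp in box mm [ 5.4 17.9 84.3]
t: 6.38
tool_pos: [0.5403, -0.0471, 0.0855]
ee_rot: [0.076, 0.619, 0.782, -0.005]
contact_force: [-1.2, 4.1, 6.1]
opening: 0.541
t 6.3833 F [-1.24  4.11  6.07] tilt [ 0.1127 -0.1026 -0.9883] yaw err deg(spin by) 0.88
tcp in box mm [ 5.6 14.5 85.5]
```

```bash
python3 - <<'E'
from bench import env
import cv2,numpy as np
a=env.snapshot('wrist')
cv2.imwrite('pics/w8a.png',cv2.resize(a[90:290,130:390],None,fx=3,fy=3,interpolation=cv2.INTER_CUBIC))
E
```

```text
(no output)
```

View pics/w8a.png

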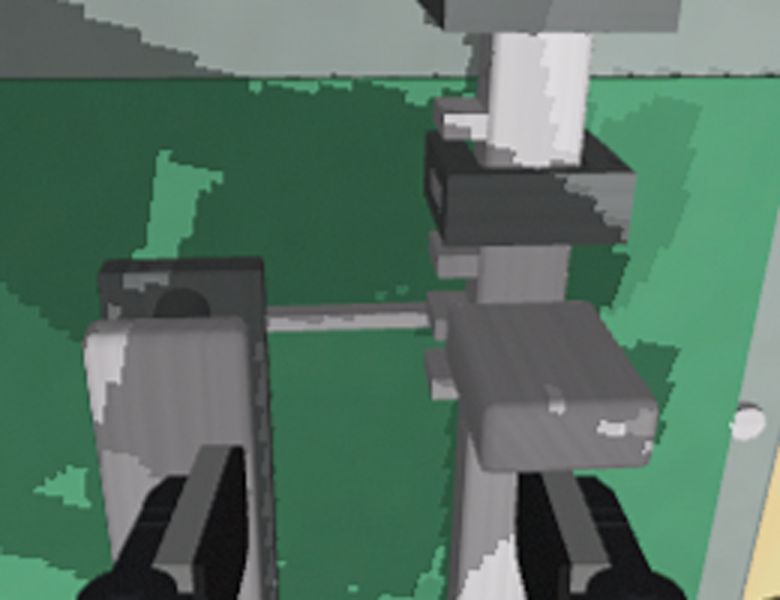

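```bash
cat > fit4.py <<'E'
from h import *
from scipy.spatial.transform import Rotation as Ro
A=lambda u,v:[130+(u+.5)/3-.5,90+(v+.5)/3-.5]
B=lambda u,v:[(280+(u+.5)/3)/1.5-.5,(100+(v+.5)/3)/1.5-.5]
C2=lambda u,v:[(u+.5)/1.5-.5,(v+.5)/1.5-.5]
p=env.camera_params('wrist');s=env.state()
def rot(w): return Ro.from_quat([w[1],w[2],w[3],w[0]]).as_matrix()
Rt=rot(s['ee_rot']);Rc=p['R']@Rt;tc=p['R']@s['tool_pos']+p['t']   # cam = Rc*tool+tc
R2=rot([.005,.625,.78,-.004]);p2=dict(p);p2['R']=Rc@R2.T;p2['t']=tc-p2['R']@np.array([.5487,-.1043,.187])
def fit(p,m,G,l0):
    def model(q):
        l=q[3]
        return proj(p,box2w(q,G+[[.017,l+.012,.108],[.043,l+.012,.108],[.043,l,.108],[.017,l,.108]]))
    R=least_squares(lambda q:np.r_[(model(q)-m).ravel(),(q[2]-.2216)*500],[.538,-.06,.22,l0]);print(R.x.round(4),round(R.cost,1),(model(R.x)-m).round(1).tolist())
g2=[[.03,.066,.083],[.03,.054,.083]]
fit(p,np.array([A(540,172),A(538,243),A(562,30),A(483,406),A(657,402),A(652,465),A(486,471)]),g2+[[.03,.088,.083]],.03)
fit(p2,np.array([C2(444,67),C2(444,91),B(470,540),B(420,292),B(581,292),B(579,361),B(421,362)]),g2+[[.03,-.046,.083]],-.005)
E
python3 fit4.py
```

```text
[ 0.5384 -0.0608  0.222   0.0285] 11.6 [[2.0, 0.6], [0.4, 1.1], [-0.6, -1.2], [-0.1, -0.6], [1.8, -1.3], [-0.5, 0.8], [-2.8, 1.2]]
[ 0.5379 -0.0616  0.2218 -0.0057] 7.6 [[0.7, -2.0], [0.0, -0.0], [0.5, 2.7], [-0.4, -0.6], [0.4, -0.7], [-0.2, 0.7], [-1.0, 0.6]]
```

Measured travel is 34 mm plus the start offset. The bolt would not advance under 15 N, and pressing bottomed the catch. All of that fits the bolt being home, so I lift off.

```bash
python3 -m creep '[[[0.046,-0.002,0,-0.01,0],[0.046,-0.003,0,-0.02,0],[0.046,-0.003,0,-0.03,0],[0.046,-0.003,0,-0.03,0],[0.046,-0.003,0,-0.03,0],[0.046,0,0,0,0],[0.046,0,0,0,0]]]'; python3 rel.py; python3 - <<'E'
from bench import env
import cv2,numpy as np
a=env.snapshot('wrist')
cv2.imwrite('pics/w9.png',cv2.resize(a,None,fx=1.5,fy=1.5,interpolation=cv2.INTER_CUBIC))
a=env.snapshot('scene')
cv2.imwrite('pics/sc9.png',cv2.resize(a[130:270,110:320],None,fx=3.8,fy=3.8,interpolation=cv2.INTER_CUBIC))
E
```

```text
t: 7.02
tool_pos: [0.5287, -0.0492, 0.2118]
ee_rot: [0.076, 0.619, 0.782, -0.006]
contact_force: [0.3, 0.4, -0.5]
opening: 0.54
t 7.0167 F [ 0.26  0.38 -0.52] tilt [ 0.1116 -0.103  -0.9884] yaw err deg(spin by) 0.9
tcp in box mm [ -6.2  15.  211.8]
```

View pics/w9.png

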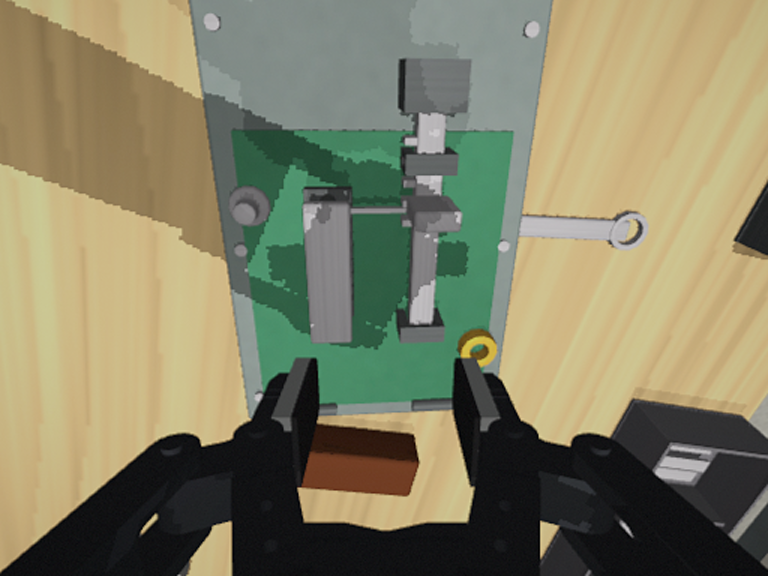

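View pics/sc9.png

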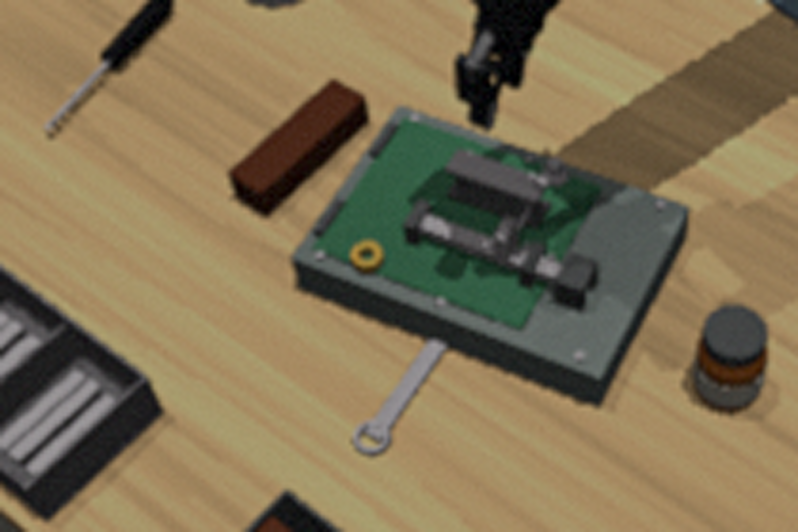

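```bash
python3 - <<'E'
import cv2
a=cv2.imread('pics/w9.png')
cv2.imwrite('pics/w9a.png',cv2.resize(a[50:350,290:480],None,fx=2.0*1.3,fy=2.0*1.3,interpolation=cv2.INTER_CUBIC)[:600])
cv2.imwrite('pics/w9b.png',cv2.resize(a[130:260,340:480],None,fx=4.5,fy=4.5,interpolation=cv2.INTER_CUBIC))
E
```

```text
(no output)
```

View pics/w9b.png

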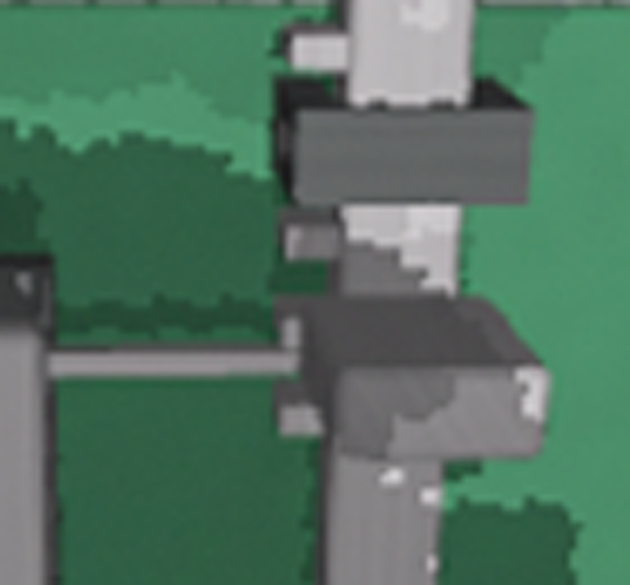

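View pics/w9a.png

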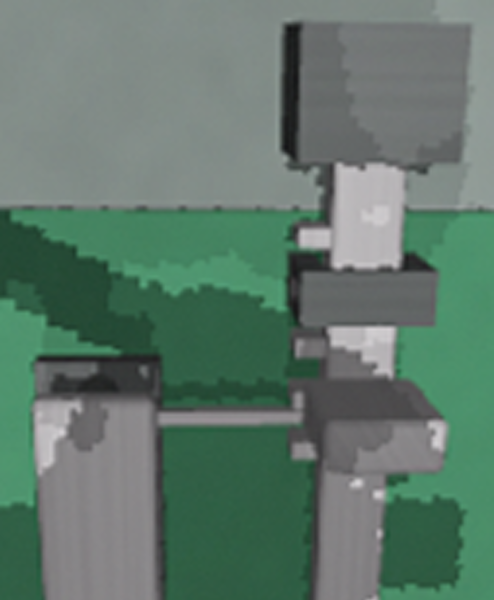

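The nose (row 362) sits in the last gap, between teeth at rows 330 and 420. The bar has entered the keeper and the loose things look unmoved, so I hand in.

```bash
python3 -c "
from bench import env;print(env.hand_in())"
```

```text
the job is handed in; nothing more can be done
None
```

The bolt looks fully home and locked, and I handed the job in at about 7 s of the 38 s allowed. The interface gives no verdict, so this rests on my own checks.

**What I did:** With the jaws set 46 mm apart, the left fingertip pressed the catch until it pushed back with about 6 N. The right fingertip then slid the lug along until it stopped under about 15 N. I pressed once more and the force rose to 15 N, so I took the catch to be at the bottom of its travel. Then I backed off the lug and lifted clear.

**Last checks:**
- **Bolt:** The camera fits give about 34 mm of travel, plus a start offset of up to 1.5 mm and about 2 mm of error. That range does not by itself clear the 33 mm limit.
- **Catch:** In the final wrist picture the catch's nose sits in the last gap of the rack and the bar has entered the keeper. I did not measure the catch's height after release.
- **Loose things:** The collar, foot, jar, compound bar and wrench look unmoved. The pulley, spoon and screwdriver I did not check closely, but the arm never went near them.
- **Contact:** The measured force was about 0.5 N, noise level, with the tool about 0.21 m above the bench.

**What disagreed:** The camera fits had 1–3 pixel residuals and placed the catch's middle anywhere from 2 to 5 mm off the box's centre. The tool also tilted by about 8.7° during the push, and I left it that way.

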